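Prove the stop on the photo turntable

ROBOT

A 6-joint arm with a two-finger parallel gripper is mounted at the origin on the work surface. World frame = base frame: x ahead of the robot, y to its left, z up, the work surface at z = 0. Lengths are in m, angles in rad, forces in N, time in s.
With the tool pointing down it reaches from about 0.35 to 0.775 m from the base axis. Payload 7.3 kg.
Tool frame: the origin (TCP) lies at the very end of the fingers, on their centre line; the grasp point (between the pads) lies 19 mm behind it (robot.hold_point_z is the distance from the TCP to the grasp point, in m); z points along the fingers, y is the direction in which the jaws open and shut (so a half turn about z gives the same grasp; the last joint's range is limited). The gripper opens to 92 mm and grips with 3 to 60 N. Pads are 19 mm wide; open, the fingers measure 130 mm over their backs; the gripper's body (75 mm by 190 mm) begins 47 mm behind the grasp point.
Start: joints at [-1.29, 0.342, 1.524, -0, 1.275, -0.146], TCP at [0.217, -0.478, 0.227] pointing down, gripper open.
Joint ranges: [-2.53, 2.53], [-0.77, 2.02], [0.04, 2.7], [-1, 4.14], [0.28, 2.66], [-3.11, 3.11]. Speed limits (rad/s): [2.57, 2.57, 3.14, 3.14, 3.14, 3.14].

INTERFACE

Orientations are given as [roll, pitch, yaw] about the fixed x, y, z axes, in that order (R = Rz(yaw) Ry(pitch) Rx(roll)).
In Python, from cell import monitor, viewer, robot gives the robot as it stands.
- The arm moves only by the tool move_arm, never from a script. Its argument "deltas" is a list of rows, each an object of numbers: "x", "y", "z": the shift along the tool's x, y, z in m; "wx", "wy", "wz": the turn, a rotation vector about the tool's x, y, z in degrees; "hand": the opening, from 0 (shut) to 1 (fully open). In form: [{"x": .., "y": .., "z": .., "wx": .., "wy": .., "wz": .., "hand": ..}, ...]. A call has 1 to 8 rows; each row is the pose to reach, as a shift and turn from the pose commanded when the call began, along the tool's axes at that moment; what a row does not reach only later rows make up. A row lasts 1/8 s, in which the tool goes at most 62.5 mm and 10.7 degrees, less where a joint would pass 70% of its speed; a pose out of reach is approached as far as the arm can. A call with a gripper value outside its range is refused whole. The fingers move at their own pace and stop on an object; "grip_force" is the grip in N (left out, the last holds). Time passes only in rows, so rows that repeat a pose let the fingers close. It gives the time, the measured TCP pose, the force and the opening at its end, in the units of the state.
- monitor.observe(): the state, without advancing time (a new reading comes with each control period).
- viewer.read_camera(name): name is "side" or "top" or "wrist"; returns the picture (480x640x3 uint8, red, green, blue); there is no depth.
- viewer.camera_params(name): a dict with "camera_matrix" (3x3 intrinsics, pixels), "R" (3x3) and "t" (3): a world point X has camera coordinates R X + t. Camera axes: x right, y down, z forward; pixel columns grow to the right and rows downward; lengths in m; the calibration is good to about 2 mm. A picture is of the moment at which its call begins: read the wrist's pose just before it. camera_params takes no time and is no camera call; for the wrist camera it gives the pose at the moment of the call.
- robot.hand_in(): hands the job in, once; it reports no verdict.
The state is a dict: "time": time; "qpos": joint angles; "qvel": joint speeds; "joint_efforts": joint torques, N m; "tool_pos": TCP position; "tool_rot": TCP orientation; "contact_force": force on the tool from outside, world axes, zero at the start; "torque": the same for the moment, N m; "opening": finger opening in m.
Only numpy, scipy, OpenCV 4.12 (cv2) and the standard library are available. Lean on these libraries where they do the work, as an engineer would, in place of code of your own. Each camera call takes 0.05 s, during which the arm holds its last target. There are 200 camera calls.

TASK

Prove the stop on the evidence-photo turntable before a shoot: with closed fingertips press the mushroom stop button straight in until it latches, then push the raised bar on its head round clockwise (seen from above) until the button pops back up. Then press the small round reset button on the same console fully in, let it go, and finish clear of everything. Only press and push: do not take the stop head between the fingers, and leave the speed knob, loupe, camera, marker and mug as they are.

Things in the scene. Friction and masses are not known exactly. Their poses are not given: they have to be found in the camera images.
- turntable: Grey motorised photo turntable, fixed on the bench. Origin on the bench below the stop button's axis; x to its back, y to its disc, z up; only yaw varies. Console: x -130..130, y -138..98 mm, flat top at z 70 mm, with the stop at (0, 0), reset at (-50, -85), speed knob at (40, -92) mm (top at z 114 mm), a low pilot lamp and a loose loupe. Black 250 mm disc centred at y 235 mm, top at z 70 mm.
- stop_top (a point): Middle of the top of the stop button's grip bar, on the button's axis, 112 mm above the bench while out; moves in and turns with the button; z up, y along the bar. The bar across the dome, a white line on top, is 54 mm long, 13 mm wide, 16 mm tall (the outer 3.5 mm of each side ends 2 mm lower). Home, it lies along the turntable's y. Clockwise (from above), its +y end goes to the turntable's +x.
- stop_dome (a point): Middle of the top of the mushroom dome, inside the foot of the bar, on the axis, 16 mm below stop_top. The dome is 60 mm across and 10 mm thick, with its rim 4 to 10 mm below this point, on a 22 mm stem; moves with the button.
- stop_press (a joint): How far the stop button is pushed in, m: 0 out, 0.0085 at the bottom stop. It needs about 5 N to start and 11 to 14 N to go fully in. Pushed deeper than about 0.0068 it latches, and when let go stays in at about 0.006. Let go earlier, it comes back out.
- stop_twist (a joint): Clockwise turn (from above) of the stop head, rad: 0 home, 0.87 end stop; it cannot turn the other way. A spring brings it home (0.03 N m at home, 0.12 at the end stop). When latched, turning past about 0.5 frees it and it springs up 6 mm (a finger left bearing on it may hold it back); let go, it turns home. Turning it while out does nothing.
- bar_lead: The two half-sides of the grip bar that turn it clockwise when pushed: on the -x side of the bar's +y half and on the +x side of its -y half (each 25 mm long, 15 mm tall). Origin on the button's axis at the height of the console top while the button is out; axes as for stop_top.
- bar_back: The other two half-sides of the grip bar, opposite those of bar_lead. Same origin.
- reset_top (a point): Centre of the top of the round black reset button, 28 mm across, 91 mm above the bench, 9 mm proud of its round 44 mm bezel; z up.
- reset (a joint): How far the reset button is pushed in, m: 0 out, 0.005 fully in, which takes about 5 N. It springs back out by itself.
- speed_pointer (a point): End of the pointer line on top of the bar-shaped speed knob, 18 mm off the knob's axis. The knob turns freely if brushed; its setting differs from time to time.
- loupe: Black magnifier loupe, 48 mm across and 50 mm tall, standing loose on the console behind the stop button. Origin at the centre of its foot.
- camera: Black camera, 130 mm wide, 98 mm tall, with its lens to its -x, standing loose on the bench beside the console's end. Origin at its underside, mid-width.
- marker: Yellow tent-shaped evidence marker, 85 mm wide, 95 mm tall, standing loose on the bench behind the console. Origin at the centre of its footprint.
- mug: White mug, the item to be photographed, 80 mm across and 92 mm tall, standing loose on the turntable's disc. Origin at the centre of its foot.
There are look-alikes about, which are no part of the job. Several things have the shape of the loupe; the one meant has the colours described above. Several things have the shape of the camera; the one meant has the colours described above.

How it is judged:
By the outcome, as a careful person would: the job done as asked, in the order asked, and still so for the second after the job is handed in, with the robot touching nothing.
It also fails if it takes over 45 s, if anything falls off the work surface, if the arm or the gripper's body presses on something with over 40 N, if the wrist force passes 120 N, or if a joint passes its speed limit or range.

## Working session

There is one attempt and no reset: what is moved stays moved. The work goes in short steps, Python scripts to look and compute and a tool call to move; the robot and the scene stay as the last step left them, time stands still between calls to the robot, and variables do not carry over. Pictures are saved under pics/ and viewed, about 8 in all and at most 12, crops included, and the job is handed in when it is done.

Besides the shell and the picture viewer there is one more tool, called as name(argument=value, ...) on one line, values as JSON. move_arm: Moves the arm, as the interface text tells. Its arguments: {"type":"object","properties":{"deltas":{"type":"array","items":{"type":"object","properties":{"x":{"type":"number"},"y":{"type":"number"},"z":{"type":"number"},"wx":{"type":"number"},"wy":{"type":"number"},"wz":{"type":"number"},"hand":{"type":"number"}}}},"grip_force":{"type":"number"}},"required":["deltas"]}

```bash
ls; mkdir -p pics; cat > h.py <<'E'
import numpy as np, cv2
from cell import monitor, viewer, robot
def snap(n,f):
    p=viewer.camera_params(n); im=viewer.read_camera(n); cv2.imwrite('pics/'+f,im[:,:,::-1]); np.savez('pics/'+f+'.npz',K=p['camera_matrix'],R=p['R'],t=p['t']); return im
def ray(f,u,v,z):
    d=np.load('pics/'+f+'.npz'); r=d['R'].T@np.linalg.inv(d['K'])@[u,v,1]; c=-d['R'].T@d['t']; return c+r*(z-c[2])/r[2]
def proj(f,X):
    d=np.load('pics/'+f+'.npz'); q=d['K']@(d['R']@np.array(X)+d['t']); return q[:2]/q[2]
E
python3 - <<'E'
from h import *
snap('top','top1.png'); snap('side','side1.png')
print(monitor.observe())
E
```

```text
pics
{'time': 0.1, 'qpos': array([-1.29003948e+00,  3.42630945e-01,  1.52489377e+00, -2.78677650e-05,
        1.27539598e+00, -1.46005602e-01]), 'qvel': array([-0.00151838, -0.00280866, -0.00288017, -0.00070616,  0.00089017,
       -0.00014976]), 'joint_efforts': array([ 2.97969935e-03, -4.31999695e+01, -2.44695836e+01,  7.19019002e-02,
        5.25513757e-02, -4.12522070e-05]), 'tool_pos': array([ 0.21722266, -0.47756823,  0.22613561]), 'tool_rot': array([-3.14027486e+00, -1.66847213e-04,  4.26770465e-01]), 'contact_force': array([-0.35780925,  0.45003918, -0.16065658]), 'torque': array([-0.00253503,  0.00747509, -0.00768467]), 'opening': 0.09168730055971977}
```

View pics/top1.png

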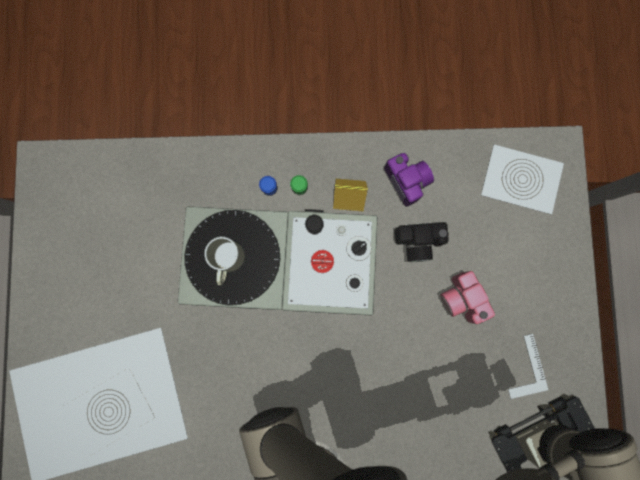

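View pics/side1.png

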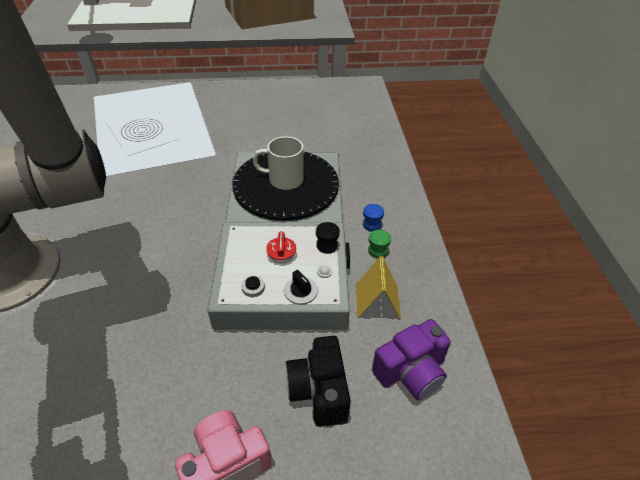

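Top view: the stop is the red head at (322,261), reset the black button in its ring at (354,283). The look-alike for reset is the speed knob (358,248), and the loupe is black at (314,224); the blue and green loupes and the purple and pink cameras are decoys. I'll take one close crop to check.

```bash
python3 - <<'E'
from h import *
im=cv2.imread('pics/top1.png')[200:320,280:384]
cv2.imwrite('pics/c1.png',cv2.resize(im,None,fx=5,fy=5,interpolation=cv2.INTER_CUBIC))
hsv=cv2.cvtColor(im,cv2.COLOR_BGR2HSV); m=((hsv[:,:,1]>130)&((hsv[:,:,0]<10)|(hsv[:,:,0]>170)))
v,u=np.nonzero(m); print(u.mean()+280,v.mean()+200,np.ptp(u),np.ptp(v))
s=ray('top1.png',u.mean()+280,v.mean()+200,.093); r=ray('top1.png',354,283,.091); k=ray('top1.png',358,248,.114)
print(s,r,k)
c=[ray('top1.png',*p,.07) for p in [(288,212),(377,215),(373,314),(285,308)]]; print(c)
d=np.load('pics/top1.png.npz'); print(-d['R'].T@d['t'])
E
```

```text
322.094696969697 261.1515151515151 20 20
[ 0.57944481 -0.05681953  0.093     ] [ 0.52229994 -0.13609117  0.091     ] [ 0.60873633 -0.14741438  0.114     ]
[array([0.7120134, 0.0295233, 0.07     ]), array([ 0.69810091, -0.2030054 ,  0.07      ]), array([ 0.44259058, -0.18337813,  0.07      ]), array([0.46315717, 0.04126223, 0.07      ])]
[ 0.50458783 -0.06557426  1.24817025]
```

View pics/c1.png

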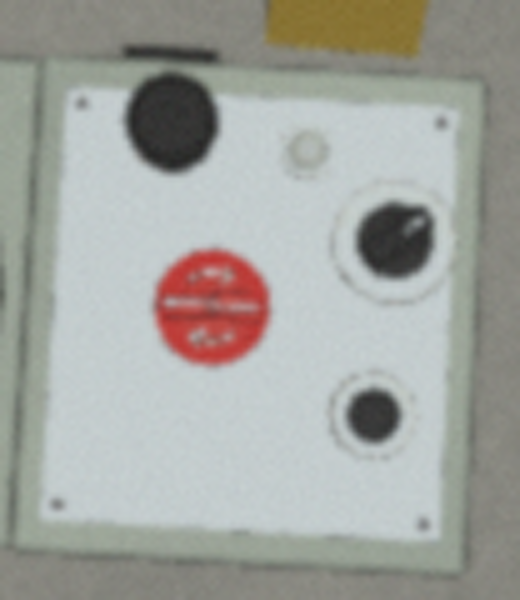

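The crop confirms it. The stop is at crop (212,307) with its white bar nearly horizontal, and reset is at (374,414). The speed knob with pointer is at (395,240) and the loupe at (172,122). Turntable yaw is about -0.055. I'll move above the stop with the fingers shut and the jaw axis along the turntable's x.

move_arm(deltas=[{"x": 0.056,"y": -0.026,"z": 0,"wz": -7,"hand": 0},{"x": 0.112,"y": -0.052,"z": 0,"wz": -14,"hand": 0},{"x": 0.168,"y": -0.078,"z": 0,"wz": -21,"hand": 0},{"x": 0.224,"y": -0.104,"z": 0,"wz": -28,"hand": 0},{"x": 0.28,"y": -0.13,"z": 0,"wz": -35,"hand": 0},{"x": 0.336,"y": -0.156,"z": 0,"wz": -42,"hand": 0},{"x": 0.392,"y": -0.182,"z": 0,"wz": -49,"hand": 0},{"x": 0.448,"y": -0.208,"z": 0,"wz": -56,"hand": 0}], grip_force=15)

```text
schema error: expected keys x, y, z, wx, wy, wz, hand
```

move_arm(deltas=[{"x": 0.056,"y": -0.026,"z": 0,"wx": 0,"wy": 0,"wz": -7,"hand": 0},{"x": 0.112,"y": -0.052,"z": 0,"wx": 0,"wy": 0,"wz": -14,"hand": 0},{"x": 0.168,"y": -0.078,"z": 0,"wx": 0,"wy": 0,"wz": -21,"hand": 0},{"x": 0.224,"y": -0.104,"z": 0,"wx": 0,"wy": 0,"wz": -28,"hand": 0},{"x": 0.28,"y": -0.13,"z": 0,"wx": 0,"wy": 0,"wz": -35,"hand": 0},{"x": 0.336,"y": -0.156,"z": 0,"wx": 0,"wy": 0,"wz": -42,"hand": 0},{"x": 0.392,"y": -0.182,"z": 0,"wx": 0,"wy": 0,"wz": -49,"hand": 0},{"x": 0.448,"y": -0.208,"z": 0,"wx": 0,"wy": 0,"wz": -56,"hand": 0}], grip_force=15)

```text
time: 1.1
tool_pos: [0.54, -0.1014, 0.2265]
tool_rot: [-3.141, 0.0, 1.408]
contact_force: [0.2, -0.6, 0.8]
opening: 0.016
```

move_arm(deltas=[{"x": 0.025,"y": 0.016,"z": 0,"wx": 0,"wy": 0,"wz": -3,"hand": 0},{"x": 0.05,"y": 0.031,"z": 0,"wx": 0,"wy": 0,"wz": -6.2,"hand": 0},{"x": 0.05,"y": 0.031,"z": 0,"wx": 0,"wy": 0,"wz": -6.2,"hand": 0},{"x": 0.05,"y": 0.031,"z": 0,"wx": 0,"wy": 0,"wz": -6.2,"hand": 0}])

```text
time: 1.6
tool_pos: [0.5773, -0.0594, 0.2263]
tool_rot: [-3.14, 0.0, 1.512]
contact_force: [-0.3, -1.0, -0.0]
opening: 0.0006
```

```bash
python3 - <<'E'
from h import *
snap('wrist','w1.png'); o=monitor.observe(); print({k:o[k] for k in('time','tool_pos','tool_rot','contact_force','opening','qpos')})
T=o['tool_pos']; print(proj('w1.png',T))
print(proj('w1.png',[.5794,-.0568,.112]),proj('w1.png',[.5223,-.136,.091]))
d=np.load('pics/w1.png.npz'); print(-d['R'].T@d['t'])
E
```

```text
{'time': 1.65, 'tool_pos': array([ 0.57727333, -0.05967213,  0.22650105]), 'tool_rot': array([-3.14074479e+00,  3.26226416e-04,  1.51111032e+00]), 'contact_force': array([ 0.14176407, -0.2776176 ,  0.74173165]), 'opening': 0.0005596797093961039, 'qpos': array([-2.34771947e-01,  4.44876336e-01,  1.36549339e+00, -4.82625988e-04,
        1.33200103e+00, -1.74971461e-01])}
[323.83025664 294.01719651]
[325.68640598 234.28021772] [270.75803091 312.25813462]
[0.58076863 0.01105534 0.38525415]
```

View pics/w1.png

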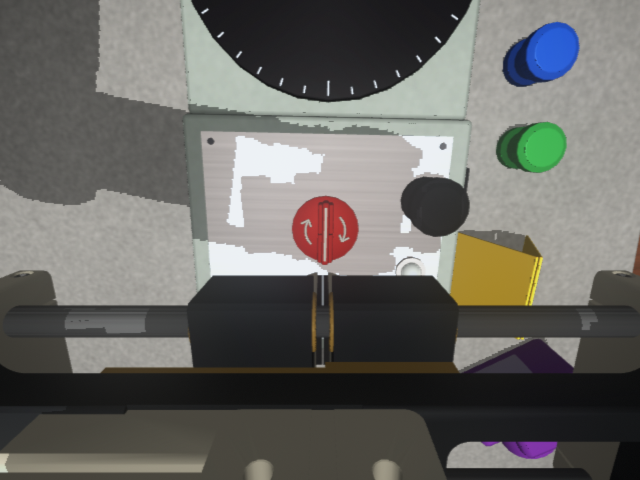

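Wrist view: the red head is centred at (325,229), with its bar line running from about (326,205) to (325,258). The closed fingers are in front of it and nothing is in the way.

```bash
python3 - <<'E'
from h import *
im=cv2.imread('pics/w1.png'); c=im[185:275,280:370]
cv2.imwrite('pics/c2.png',cv2.resize(c,None,fx=6,fy=6,interpolation=cv2.INTER_CUBIC))
hsv=cv2.cvtColor(c,cv2.COLOR_BGR2HSV); m=((hsv[:,:,1]>120)&((hsv[:,:,0]<10)|(hsv[:,:,0]>170))).astype(np.uint8)
cs=max(cv2.findContours(m,0,2)[0],key=cv2.contourArea); e=cv2.fitEllipse(cs); print(e)
u,v=e[0][0]+280,e[0][1]+185
print(ray('w1.png',u,v,.092))
for p in [(211,141),(443,146)]: print(ray('w1.png',*p,.07))
E
```

```text
((44.80388641357422, 43.40638732910156), (64.03922271728516, 64.35220336914062), 40.4764289855957)
[ 0.57881435 -0.0563192   0.092     ]
[0.48104881 0.02506617 0.07      ]
[0.68942494 0.00852169 0.07      ]
```

View pics/c2.png

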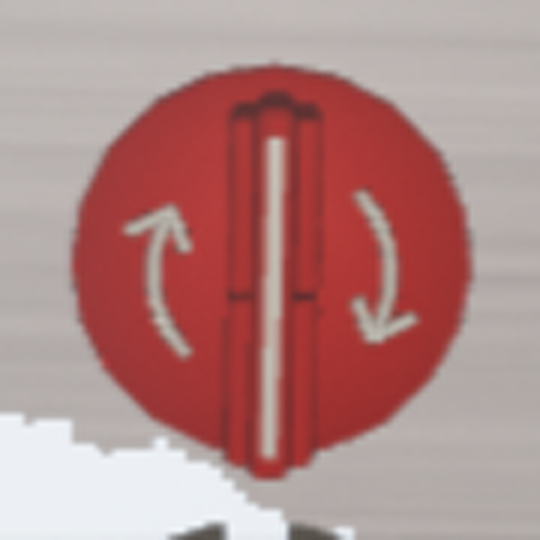

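move_arm(deltas=[{"x": 0.003,"y": 0.0015,"z": 0.04,"wx": 0,"wy": 0,"wz": 0,"hand": 0},{"x": 0.003,"y": 0.0015,"z": 0.08,"wx": 0,"wy": 0,"wz": 0,"hand": 0},{"x": 0.003,"y": 0.0015,"z": 0.106,"wx": 0,"wy": 0,"wz": 0,"hand": 0},{"x": 0.003,"y": 0.0015,"z": 0.112,"wx": 0,"wy": 0,"wz": 0,"hand": 0},{"x": 0.003,"y": 0.0015,"z": 0.116,"wx": 0,"wy": 0,"wz": 0,"hand": 0},{"x": 0.003,"y": 0.0015,"z": 0.119,"wx": 0,"wy": 0,"wz": 0,"hand": 0},{"x": 0.003,"y": 0.0015,"z": 0.119,"wx": 0,"wy": 0,"wz": 0,"hand": 0}])

```text
time: 2.52
tool_pos: [0.5798, -0.0567, 0.1098]
tool_rot: [3.14, 0.001, 1.512]
contact_force: [-3.6, -0.2, 6.9]
opening: 0.0005
```

move_arm(deltas=[{"x": 0,"y": 0,"z": 0.003,"wx": 0,"wy": 0,"wz": 0,"hand": 0},{"x": 0,"y": 0,"z": 0.006,"wx": 0,"wy": 0,"wz": 0,"hand": 0},{"x": 0,"y": 0,"z": 0.008,"wx": 0,"wy": 0,"wz": 0,"hand": 0},{"x": 0,"y": 0,"z": 0.008,"wx": 0,"wy": 0,"wz": 0,"hand": 0}])

```text
time: 3.02
tool_pos: [0.5804, -0.0568, 0.1035]
tool_rot: [3.138, 0.001, 1.512]
contact_force: [-7.4, -0.3, 16.1]
opening: 0.0004
```

move_arm(deltas=[{"x": 0,"y": 0,"z": 0.002,"wx": 0,"wy": 0,"wz": 0,"hand": 0},{"x": 0,"y": 0,"z": 0.002,"wx": 0,"wy": 0,"wz": 0,"hand": 0},{"x": 0,"y": 0,"z": -0.004,"wx": 0,"wy": 0,"wz": 0,"hand": 0},{"x": 0,"y": 0,"z": -0.009,"wx": 0,"wy": 0,"wz": 0,"hand": 0},{"x": 0,"y": 0,"z": -0.009,"wx": 0,"wy": 0,"wz": 0,"hand": 0}])

```text
time: 3.65
tool_pos: [0.5801, -0.0562, 0.1095]
tool_rot: [3.14, 0.0, 1.512]
contact_force: [-0.8, 0.2, -0.4]
opening: 0.0007
```

The force is zero at z 0.1095, where it was 7 N before, so the stop is latched. Next I'll lift, go to the -x side of the bar's +y half, and lower.

move_arm(deltas=[{"x": 0,"y": 0,"z": -0.015,"wx": 0,"wy": 0,"wz": 0,"hand": 0},{"x": 0.012,"y": -0.018,"z": -0.015,"wx": 0,"wy": 0,"wz": 0,"hand": 0},{"x": 0.025,"y": -0.035,"z": -0.015,"wx": 0,"wy": 0,"wz": 0,"hand": 0},{"x": 0.025,"y": -0.035,"z": -0.015,"wx": 0,"wy": 0,"wz": 0,"hand": 0},{"x": 0.025,"y": -0.035,"z": 0,"wx": 0,"wy": 0,"wz": 0,"hand": 0},{"x": 0.025,"y": -0.035,"z": 0.012,"wx": 0,"wy": 0,"wz": 0,"hand": 0},{"x": 0.025,"y": -0.035,"z": 0.012,"wx": 0,"wy": 0,"wz": 0,"hand": 0}])

```text
time: 4.53
tool_pos: [0.5454, -0.0292, 0.0949]
tool_rot: [-3.138, -0.0, 1.512]
contact_force: [-0.2, -0.3, -0.4]
opening: 0.0007
```

```bash
python3 - <<'E'
from h import *
a=snap('side','s2.png'); b=snap('wrist','w2.png'); o=monitor.observe(); print(o['time'],o['tool_pos'],o['contact_force'])
u,v=proj('s2.png',o['tool_pos']).astype(int); print(u,v)
c=cv2.resize(a[v-70:v+50,u-60:u+80],None,fx=3.2,fy=3.2,interpolation=2)
d=cv2.resize(b[150:330,200:450],None,fx=1.4,fy=1.4); H=max(c.shape[0],d.shape[0])
f=lambda i:cv2.copyMakeBorder(i,0,H-i.shape[0],0,0,0)
cv2.imwrite('pics/c3.png',np.hstack([f(c),f(d)])[:,:,::-1])
E
```

```text
4.625 [ 0.54618215 -0.02929132  0.09623954] [ 0.28738777 -0.11273623  0.06399477]
264 235
```

View pics/c3.png

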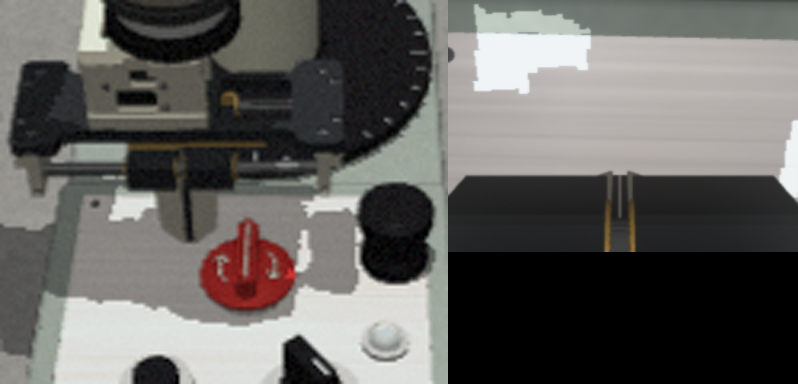

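Side crop: the fingertip is at (190,235), on the robot side (-x) of the bar and towards its disc end, clear of the head. Now I'll push along +x in stages.

move_arm(deltas=[{"x": 0,"y": 0.005,"z": -0.001,"wx": 0,"wy": 0,"wz": 0,"hand": 0},{"x": 0,"y": 0.01,"z": -0.001,"wx": 0,"wy": 0,"wz": 0,"hand": 0},{"x": 0,"y": 0.015,"z": -0.001,"wx": 0,"wy": 0,"wz": 0,"hand": 0},{"x": 0,"y": 0.018,"z": -0.001,"wx": 0,"wy": 0,"wz": 0,"hand": 0},{"x": 0,"y": 0.018,"z": -0.001,"wx": 0,"wy": 0,"wz": 0,"hand": 0}])

```text
time: 5.25
tool_pos: [0.5643, -0.0301, 0.0977]
tool_rot: [3.142, 0.0, 1.512]
contact_force: [0.6, 0.2, 0.0]
opening: 0.0008
```

move_arm(deltas=[{"x": 0,"y": 0.003,"z": 0,"wx": 0,"wy": 0,"wz": 0,"hand": 0},{"x": 0,"y": 0.006,"z": 0,"wx": 0,"wy": 0,"wz": 0,"hand": 0},{"x": 0,"y": 0.008,"z": 0,"wx": 0,"wy": 0,"wz": 0,"hand": 0},{"x": 0,"y": 0.008,"z": 0,"wx": 0,"wy": 0,"wz": 0,"hand": 0}])

```text
time: 5.75
tool_pos: [0.571, -0.0298, 0.0974]
tool_rot: [-3.139, -0.001, 1.512]
contact_force: [-4.2, 2.8, 1.6]
opening: 0.0007
```

move_arm(deltas=[{"x": 0,"y": 0.003,"z": 0,"wx": 0,"wy": 0,"wz": 0,"hand": 0},{"x": 0,"y": 0.006,"z": 0,"wx": 0,"wy": 0,"wz": 0,"hand": 0},{"x": 0,"y": 0.006,"z": 0,"wx": 0,"wy": 0,"wz": 0,"hand": 0}])

```text
time: 6.12
tool_pos: [0.577, -0.0303, 0.0977]
tool_rot: [-3.139, -0.001, 1.513]
contact_force: [-5.2, 2.5, 7.2]
opening: 0.0009
```

```bash
python3 - <<'E'
from h import *
a=snap('side','s3.png'); o=monitor.observe(); print(o['time'],o['tool_pos'],o['contact_force'],o['torque'])
u,v=264,235
cv2.imwrite('pics/c4.png',cv2.resize(a[v-40:v+50,u-40:u+80],None,fx=5,fy=5,interpolation=2)[:,:,::-1])
E
```

```text
6.175 [ 0.57744598 -0.03038387  0.09807848] [-4.41991502  1.49172827  6.72249791] [ 0.2493075   0.63849619 -0.01345497]
```

View pics/c4.png

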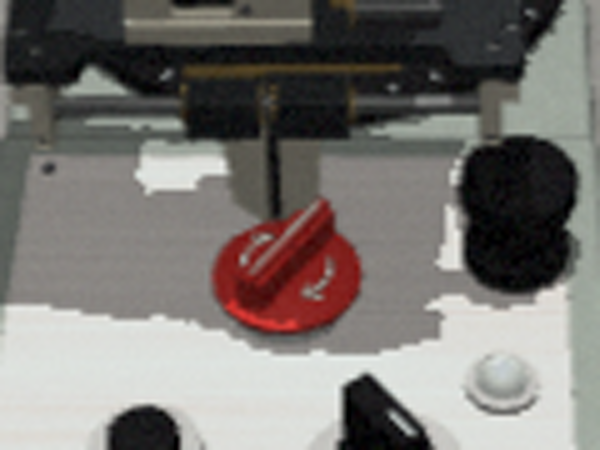

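The bar has turned about 35–40° clockwise, and the tool feels 7 N upward, so the head is trying to pop up against the finger. I'll push a little further, ease up, then back away.

move_arm(deltas=[{"x": 0,"y": 0.002,"z": 0,"wx": 0,"wy": 0,"wz": 0,"hand": 0},{"x": 0,"y": 0.002,"z": -0.003,"wx": 0,"wy": 0,"wz": 0,"hand": 0},{"x": 0,"y": 0.002,"z": -0.006,"wx": 0,"wy": 0,"wz": 0,"hand": 0},{"x": 0,"y": -0.008,"z": -0.006,"wx": 0,"wy": 0,"wz": 0,"hand": 0},{"x": 0,"y": -0.03,"z": -0.006,"wx": 0,"wy": 0,"wz": 0,"hand": 0},{"x": 0,"y": -0.035,"z": -0.03,"wx": 0,"wy": 0,"wz": 0,"hand": 0},{"x": -0.02,"y": -0.05,"z": -0.07,"wx": 0,"wy": 0,"wz": 0,"hand": 0},{"x": -0.05,"y": -0.055,"z": -0.07,"wx": 0,"wy": 0,"wz": 0,"hand": 0}])

```text
time: 7.18
tool_pos: [0.5214, -0.0782, 0.1708]
tool_rot: [3.134, 0.002, 1.514]
contact_force: [-0.6, -0.6, -0.8]
opening: 0.0005
```

```bash
python3 - <<'E'
from h import *
a=snap('side','s4.png'); b=snap('wrist','w4.png'); o=monitor.observe(); print(o['time'],o['tool_pos'],o['tool_rot'],o['contact_force'],proj('w4.png',o['tool_pos']))
u,v=282,249
s1=cv2.imread('pics/side1.png')[:,:,::-1]
g=lambda i:cv2.resize(i[v-32:v+28,u-35:u+35],None,fx=5,fy=5,interpolation=2)
cv2.imwrite('pics/c5.png',np.hstack([g(s1),g(a)])[:,:,::-1])
for nm,i in (('before',s1),('now',a)):
    c=np.ascontiguousarray(i[v-40:v+40,u-40:u+40]); h=cv2.cvtColor(c,cv2.COLOR_RGB2HSV); m=(h[:,:,1]>130)&((h[:,:,0]<10)|(h[:,:,0]>170)); y,x=np.nonzero(m); print(nm,x.mean()+u-40,y.mean()+v-40,m.sum())
for n,X in (('reset',[.5235,-.1385,.091]),('stop in',[.579,-.0565,.086]),('out',[.579,-.0565,.092])): print(n,proj('w4.png',X),proj('s4.png',X))
E
```

```text
7.275 [ 0.52012121 -0.08003479  0.16853484] [3.13893594e+00 1.92919295e-03 1.51019644e+00] [-0.55799872 -0.15996007 -1.43928727] [323.51475573 289.81191298]
before 280.8354166666667 248.425 480
now 281.4276859504132 247.8595041322314 484
reset [331.31303569 318.80345434] [252.93688735 280.05365405]
stop in [401.41183804 209.74482669] [281.20050853 248.04635692]
out [403.36533982 211.20958577] [281.08938303 245.97817471]
```

View pics/c5.png

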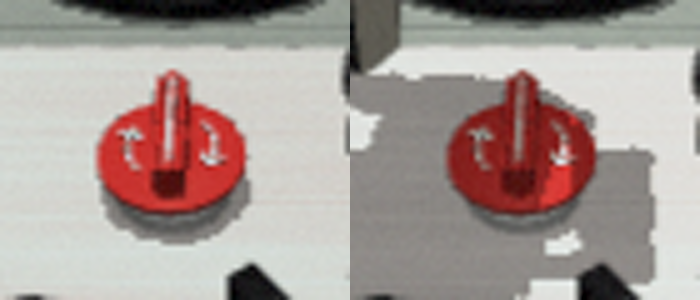

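The head is at the same height and angle as before (right panel versus left), so it popped up and went home. Next is the reset button.

move_arm(deltas=[{"x": -0.03,"y": 0.004,"z": 0,"wx": 0,"wy": 0,"wz": 0,"hand": 0},{"x": -0.058,"y": 0.007,"z": 0,"wx": 0,"wy": 0,"wz": 0,"hand": 0},{"x": -0.058,"y": 0.007,"z": 0.02,"wx": 0,"wy": 0,"wz": 0,"hand": 0},{"x": -0.058,"y": 0.007,"z": 0.05,"wx": 0,"wy": 0,"wz": 0,"hand": 0},{"x": -0.058,"y": 0.007,"z": 0.068,"wx": 0,"wy": 0,"wz": 0,"hand": 0},{"x": -0.058,"y": 0.007,"z": 0.068,"wx": 0,"wy": 0,"wz": 0,"hand": 0}])

```text
time: 8.02
tool_pos: [0.523, -0.1352, 0.0982]
tool_rot: [-3.139, -0.001, 1.513]
contact_force: [0.9, 0.7, -0.1]
opening: 0.0006
```

```bash
python3 - <<'E'
from h import *
a=snap('side','s5.png'); o=monitor.observe(); print(o['time'],o['tool_pos'],o['contact_force'])
cv2.imwrite('pics/c6.png',cv2.resize(a[225:315,210:310],None,fx=6,fy=6,interpolation=2)[:,:,::-1])
E
```

```text
8.075 [ 0.52370295 -0.13554564  0.09929954] [0.41076113 0.9994555  0.38072688]
```

View pics/c6.png

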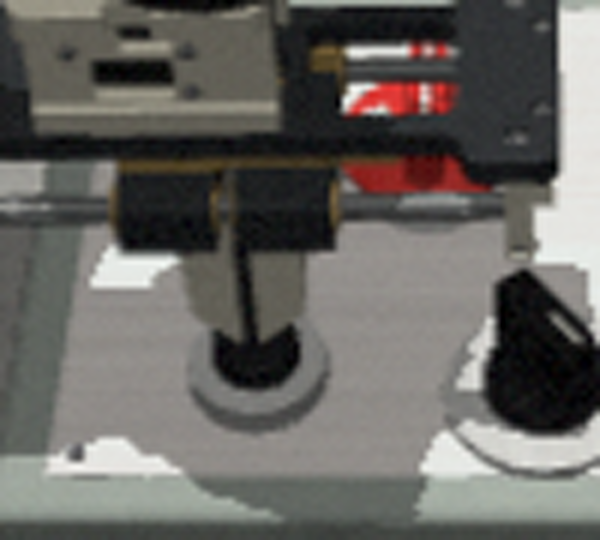

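The tip is directly over the reset button at crop (250,350). I'll shift it 2.5 mm and press.

move_arm(deltas=[{"x": -0.003,"y": 0,"z": 0.003,"wx": 0,"wy": 0,"wz": 0,"hand": 0},{"x": -0.003,"y": 0,"z": 0.007,"wx": 0,"wy": 0,"wz": 0,"hand": 0},{"x": -0.003,"y": 0,"z": 0.011,"wx": 0,"wy": 0,"wz": 0,"hand": 0},{"x": -0.003,"y": 0,"z": 0.014,"wx": 0,"wy": 0,"wz": 0,"hand": 0},{"x": -0.003,"y": 0,"z": 0.016,"wx": 0,"wy": 0,"wz": 0,"hand": 0},{"x": -0.003,"y": 0,"z": 0.016,"wx": 0,"wy": 0,"wz": 0,"hand": 0}])

```text
time: 8.82
tool_pos: [0.5241, -0.1392, 0.086]
tool_rot: [3.139, 0.001, 1.513]
contact_force: [-4.7, 1.3, 19.0]
opening: 0.0004
```

19 N at z 0.086 means it is fully in. Releasing and retreating upward.

move_arm(deltas=[{"x": 0,"y": 0,"z": -0.01,"wx": 0,"wy": 0,"wz": 0,"hand": 0},{"x": 0,"y": 0,"z": -0.03,"wx": 0,"wy": 0,"wz": 0,"hand": 0},{"x": 0,"y": 0,"z": -0.07,"wx": 0,"wy": 0,"wz": 0,"hand": 0},{"x": 0,"y": 0,"z": -0.11,"wx": 0,"wy": 0,"wz": 0,"hand": 0},{"x": -0.04,"y": -0.04,"z": -0.14,"wx": 0,"wy": 0,"wz": 0,"hand": 0},{"x": -0.08,"y": -0.08,"z": -0.15,"wx": 0,"wy": 0,"wz": 0,"hand": 0},{"x": -0.09,"y": -0.1,"z": -0.15,"wx": 0,"wy": 0,"wz": 0,"hand": 0},{"x": -0.09,"y": -0.1,"z": -0.15,"wx": 0,"wy": 0,"wz": 0,"hand": 0}])

```text
time: 9.82
tool_pos: [0.4175, -0.2234, 0.2339]
tool_rot: [-3.141, -0.0, 1.51]
contact_force: [0.0, 0.2, -0.3]
opening: 0.0005
```

```bash
python3 - <<'E'
from h import *
a=snap('side','s6.png'); o=monitor.observe(); print(o['time'],o['tool_pos'],o['contact_force'],abs(o['qvel']).max())
s1=cv2.imread('pics/side1.png')[:,:,::-1]; g=lambda i:cv2.resize(i[130:430,200:460],None,fx=1.5,fy=1.8)
cv2.imwrite('pics/c7.png',np.hstack([g(s1),g(a)])[:,:,::-1])
E
```

```text
9.875 [ 0.41839303 -0.22299948  0.23376687] [ 0.66997693 -0.40664869 -0.49333537] 0.027953080502448466
```

View pics/c7.png

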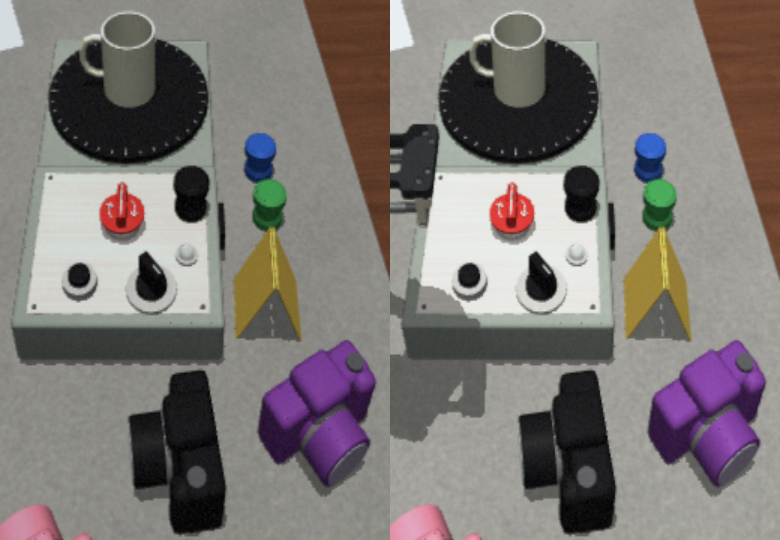

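Before (left) and after (right) match: the stop is out and home at (512,210), the reset is out at (468,275), and the knob, loupe, camera, marker and mug have not moved. The arm is clear.

```bash
python3 -c "
from cell import robot
print(robot.hand_in())"
```

```text
the job is handed in; nothing more can be done
None
```

The stop was proved and the reset pressed, in the order asked, and the job was handed in at about 9.9 s of the 45 s allowed.

- **Stop pressed:** I pressed it with closed fingertips to its bottom stop (tip height 103.5 mm at 16 N, then a touch further). It latched: on easing off, the force was zero at 109.5 mm, where it had been 7 N on the way in.
- **Stop released:** I pushed the bar's disc-end half clockwise, about 35–40° by eye. The head pressed up against the finger, so I eased up and backed away. The side picture then showed it out and back home, as at the start.
- **Reset:** I pressed it fully in, with the tip at 86 mm and 19 N, then let it go. It looks fully out in the last picture.
- **Last checks:** The before and after side pictures match for the stop, reset, knob, loupe, camera, marker and mug. The arm stands clear at a height of 0.23 m with no contact force.

No check failed or disagreed. The arm flexed a few millimetres under load, so I judged each press by the measured tip height and force.

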